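# Set the carton stop one hole further out

## Robot

A 6-joint arm with a two-finger parallel gripper is mounted at the origin on the work surface. World frame = base frame: x ahead of the robot, y to its left, z up, the work surface at z = 0. Lengths are in m, angles in rad, forces in N, time in s.
With the tool pointing down it reaches from about 0.35 to 0.85 m from the base axis. Payload 8.1 kg.
Tool frame: the origin (TCP) lies midway between the tips of the shut fingers; the grasp point (between the pads) lies 19 mm behind it; z points along the fingers, x is the direction in which the jaws open and shut, and the axes are right-handed (so a half turn about z gives the same grasp; the last joint's range is limited). The gripper opens to 93 mm and grips with 3 to 60 N. Pads are 15 mm wide; open, the fingers measure 128 mm over their backs; the gripper's body (75 mm by 188 mm) begins 65 mm behind the grasp point.
Start: joints at [1.252, 0.13, 1.488, -0, 1.523, -0.085], TCP at [0.139, 0.584, 0.219] pointing down, gripper open.
Joint ranges: [-2.96, 2.96], [-0.89, 2.26], [0.02, 2.5], [-1.34, 4.48], [0, 2.73], [-2.66, 2.66]. Speed limits (rad/s): [2.39, 2.39, 2.79, 3.14, 3.14, 3.14].

## Interface

Orientations are given as a rotation vector (axis times angle).
In Python, from workcell import telemetry, optics, env gives the robot as it stands. The module is installed in compiled form; this text tells all that it offers.
- The arm moves only by the tool play_rows, never from a script. Its argument "series" is a list of rows, each an object of numbers: "fingers": the finger opening in m, from 0 to 0.093; "dx", "dy", "dz": the shift along the tool's x, y, z in m; "wx", "wy", "wz": the turn, a rotation vector about the tool's x, y, z in rad. A call has exactly 5 rows; each row shifts and turns the pose as measured when the row begins, along the tool's axes as they then stand; what a row does not reach is not made up. A row lasts 1/8 s, in which the tool goes at most 62.5 mm and 10.7 degrees, less where a joint would pass 70% of its speed; a pose out of reach is approached as far as the arm can. A call is refused whole if a number of a shift passes 0.0625 or a number of a turn 0.188, either way. A call with a gripper value outside its range is refused whole. The fingers move at their own pace and stop on an object; "force" is the grip in N (left out, the last holds). Time passes only in rows, so rows that do not move let the fingers close, or fill a call up. It gives the time, the measured TCP pose, the force and the opening at its end, in the units of the state.
- telemetry.read_state(): the state, without advancing time (a new reading comes with each control period).
- optics.camera(name): name is "scene" or "top"; returns a dict with "image" (480x640x3 uint8, red, green, blue), "fovy" (degrees; the focal length in pixels is half the picture's height over the tangent of half this angle, whatever the lens; pixels are square), "cx", "cy" (the principal point, pixels), "dist_coeffs" ([k1, k2, p1, p2, k3] as OpenCV has them; the pictures are not rectified), "world_from_camera" (4x4, takes a point from camera to world coordinates). Camera axes: x right, y up, looking along -z (the intrinsics and any distortion apply to the point x, -y, -z); pixel columns grow to the right and rows downward; lengths in m; the calibration is good to about 2 mm. A picture is of the moment at which its call begins. There is no depth.
- env.hand_in(): hands the job in, once; it reports no verdict.
The state is a dict: "t": time; "joint_positions": joint angles; "qvel": joint speeds; "effort": joint torques, N m; "eef_pos": TCP position; "tool_rot": TCP orientation; "ft_force": force on the tool from outside, world axes, zero at the start; "wrist_torque": the same for the moment, N m; "width": opening from 0.0 (shut) to 1.0 (fully open).
Only numpy, scipy, OpenCV 4.12 (cv2) and the standard library are available. Lean on these libraries where they do the work, as an engineer would, in place of code of your own. Each camera call takes 0.05 s, during which the arm holds its last target.

## Task

The telescoping carton stop on the packing bench must be set one hole further out: squeeze its spring button in, slide the sleeve with the stop plate outward until the button snaps out fully through the next hole, then let go. Never force the sleeve against the button - feel for the catch and stop pulling there - and leave the carton, tape dispenser, tub and tape roll where they are.

Things in the scene. Friction and masses are not known exactly. Their poses are not given: they have to be found in the camera images.
- stand: Carton stop fixed to the bench: steel base plate 220 x 100 x 10 mm, post 100 mm tall at one end (125 to 160 mm behind the origin), holding a level inner tube 24 x 24 mm, axis 85 mm above the bench. Origin: on the bench straight below the button. x: along the tube, the way the sleeve slides OUT, away from the post; z up. The button sticks out on the -y side.
- sleeve: Aluminium outer tube around the inner one: 32 mm wide (y), 34 mm high, from x = -100 to +75 mm, wall 3 mm; axes as stand. Origin: on the tube's axis, 85 mm above the bench, beside the first hole (16 mm), where the button sits at the start. Slides along x only, friction about 3 N, hard stop 75 mm out. Its two holes are in the -y side; between them the inside is smooth.
- slot_mid (a point): Middle of a slot in the sleeve's -y side, 54 mm behind (-x) the first hole. A steel index plate (48 x 26 mm, 1.5 mm proud, two screw heads) is clamped in it and has the next 16 mm hole at its middle, up to 8 mm to either side of this point: set differently each time, not measured. So the sleeve must go out 46 to 62 mm, found by feel.
- plate_top (a point): Middle of the top edge of the upright stop plate on the sleeve's +x end: 70 mm wide, 11 mm thick, from 13 mm to 105 mm above the bench. It moves with the sleeve.
- button: Spring button, a 14 mm domed steel pin in the fixed inner tube; it moves only in and out along y. 2 N starts it, 4 N presses it flush with the sleeve (6 mm). Not pressed, it locks the sleeve (1 mm play). A flat finger squeezing the sleeve here, the other opposite, presses it flush. Origin: on the tube's axis when the button is fully out; it shifts +y when pressed.
- button_tip (a point): Tip of the button: 22 mm from the axis when out, 6 mm proud. Pressed flush, its dome still sits in the hole: a pull of about 8 to 15 N on the sleeve then cams it under the wall. From 15 mm on it stays hidden by itself until the next hole: entering it, the dome first helps the sleeve on (a few N), then snaps out and stops it dead. More than 25 N between sleeve and button damages the catch.
- carton: Closed cardboard carton, 150 x 220 x 110 mm, 1.5 kg, beyond the stop plate; bystander. Origin: centre of its underside.
- dispenser: Black desk tape dispenser with a roll, 170 x 75 x 114 mm; bystander. Origin: centre of its underside, long side along x.
- tub: White open tub, 92 mm wide, 75 mm high; bystander. Origin: centre of its underside.
- tape_roll: Roll of brown tape lying flat, 100 mm wide, 50 mm high; bystander. Origin: centre of its underside.

How it is judged:
On the way, in this order (a step that is already met when the one before it is completed fails the run):
1. the button has been pressed in and the sleeve slid off it, so that the button is hidden under the sleeve's wall (x of button_tip in the frame of sleeve between -0.04 and -0.015 m and y of button_tip in the frame of sleeve above -0.0145 m), for 0.05 s.
2. the button has snapped out through the next hole (y of button_tip in the frame of sleeve below -0.0195 m and x of button_tip in the frame of sleeve below -0.04 m), for 0.2 s.
At the end, for the whole second after the job is handed in: The sleeve stands at least 40 mm further out, at rest, with the button standing out through its next hole: tip at least 3.5 mm proud of the sleeve's side; nothing touched by the robot (all of step 2 and linear speed of sleeve below 0.005 m/s).
It fails at once if the sleeve was forced against its button: more than 25 N between them (contact force between sleeve and button above 25 N).
It fails at once if the carton was moved by more than 15 mm (distance of carton from where it was at the start of the episode above 0.015 m).
It fails at once if the tape dispenser was moved by more than 15 mm (distance of dispenser from where it was at the start of the episode above 0.015 m).
It fails at once if the tub was moved by more than 15 mm (distance of tub from where it was at the start of the episode above 0.015 m).
It fails at once if the tape roll was moved by more than 15 mm (distance of tape_roll from where it was at the start of the episode above 0.015 m).
It also fails if it takes over 54 s, if anything falls off the work surface, if the arm or the gripper's body presses on something with over 40 N, if the wrist force passes 120 N, or if a joint passes its speed limit or range.

## Working session

There is one attempt and no reset: what is moved stays moved. The work goes in short steps, Python scripts to look and compute and a tool call to move; the robot and the scene stay as the last step left them, time stands still between calls to the robot, and variables do not carry over. Pictures are saved under pics/ and viewed, and the job is handed in when it is done.

Besides the shell and the picture viewer there is one more tool, called after "Emit:" as name(argument=value, ...), one argument or row to a line, values as JSON. play_rows: Moves the arm, as the interface text tells. Its arguments: {"type":"object","properties":{"series":{"type":"array","items":{"type":"object","properties":{"fingers":{"type":"number"},"dx":{"type":"number"},"dy":{"type":"number"},"dz":{"type":"number"},"wx":{"type":"number"},"wy":{"type":"number"},"wz":{"type":"number"}}}},"force":{"type":"number"}},"required":["series"]}

```bash
mkdir -p pics; cat > h.py <<'E'
import numpy as np,cv2
from workcell import telemetry,optics,env
def snap(n,f):
    c=optics.camera(n); cv2.imwrite('pics/'+f,c['image'][:,:,::-1]); 
    np.savez('pics/'+f+'.npz',**{k:np.array(v) for k,v in c.items()}); return c
def load(f): 
    d=np.load('pics/'+f+'.npz'); return d
def K(c):
    f=240/np.tan(np.radians(float(c['fovy']))/2); return np.array([[f,0,float(c['cx'])],[0,f,float(c['cy'])],[0,0,1]])
def proj(c,P):
    T=np.linalg.inv(c['world_from_camera']); p=np.atleast_2d(P)@T[:3,:3].T+T[:3,3]; p=p*[1,-1,-1]
    return cv2.projectPoints(p.reshape(-1,1,3),np.zeros(3),np.zeros(3),K(c),np.array(c['dist_coeffs'],float))[0][:,0]
def ray(c,uv):
    u=cv2.undistortPoints(np.array(uv,float).reshape(-1,1,2),K(c),np.array(c['dist_coeffs'],float))[:,0]
    d=np.c_[u[:,0],-u[:,1],-np.ones(len(u))]@np.array(c['world_from_camera'])[:3,:3].T
    return np.array(c['world_from_camera'])[:3,3],d
def onz(c,uv,z):
    o,d=ray(c,uv); return o+d*((z-o[2])/d[:,2])[:,None]
E
python3 - <<'E'
from h import *
print(telemetry.read_state())
for n in('scene','top'):
    c=snap(n,n+'0.png'); print(n,c['fovy'],c['world_from_camera'],c['dist_coeffs'])
E
```

```text
{'t': 0.0, 'joint_positions': array([ 1.25160579e+00,  1.31135484e-01,  1.48927880e+00, -2.62405945e-05,
        1.52295963e+00, -8.54294704e-02]), 'qvel': array([ 1.82068461e-03, -1.34639613e-03, -1.28243510e-03,  9.74534743e-05,
       -1.05853300e-03,  1.26212988e-04]), 'effort': array([ 1.68454742e-03, -5.59844649e+01, -4.91760814e+01,  7.71595328e-02,
        3.55757517e-02, -1.56729816e-04]), 'eef_pos': array([0.13881295, 0.58315072, 0.21760303]), 'tool_rot': array([ 2.46454888e+00,  1.94661219e+00, -2.31227351e-03]), 'ft_force': array([-0.42734563, -0.05057926, -0.23188849]), 'wrist_torque': array([ 0.03914933, -0.02797604,  0.03383849]), 'width': 0.9983661365160916}
scene 55.14222739052882 [[ 0.30901825 -0.60098488  0.73710576  1.33591403]
 [ 0.95102903  0.20111541 -0.23472617 -0.2054218 ]
 [-0.00717645  0.77354364  0.6337024   0.68516569]
 [ 0.          0.          0.          1.        ]] [-0.0451011  0.         0.         0.         0.       ]
top 52.458359830703046 [[-0.02749792  0.97990625 -0.19755406  0.44686661]
 [-0.9996157  -0.02764898  0.00199413  0.03419596]
 [-0.00350811  0.19753298  0.98028996  1.1204613 ]
 [ 0.          0.          0.          1.        ]] [-0.11567119  0.          0.          0.          0.        ]
```

View pics/scene0.png

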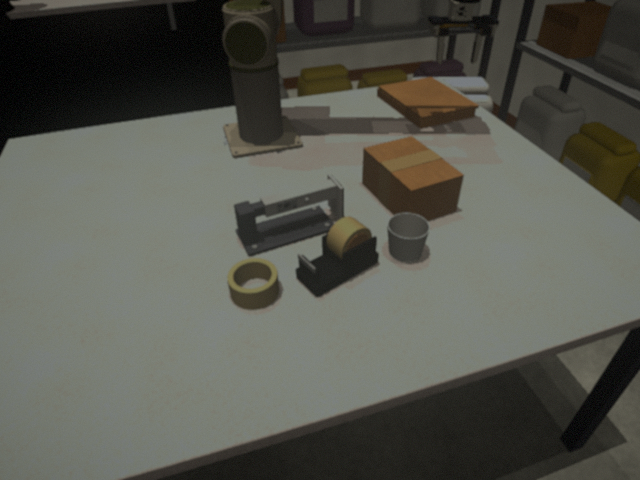

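View pics/top0.png

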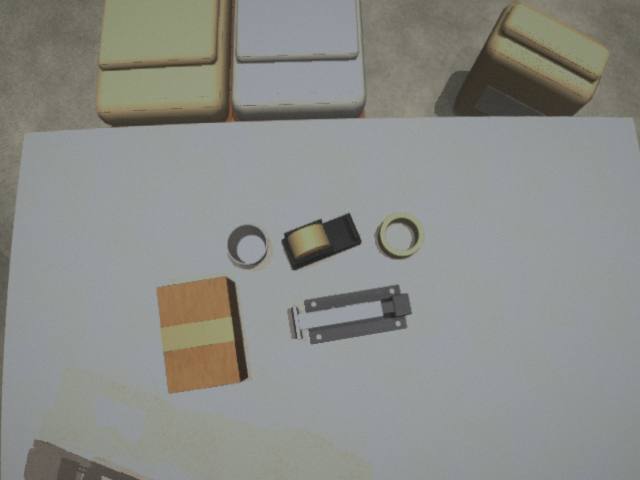

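```bash
python3 - <<'E'
from h import *
a=cv2.imread('pics/scene0.png')[170:310,220:390]; a=cv2.convertScaleAbs(a,alpha=1.8); cv2.imwrite('pics/sc_z.png',cv2.resize(a,None,fx=4.5,fy=4.2,interpolation=2))
a=cv2.imread('pics/top0.png')[200:350,270:430]; cv2.imwrite('pics/tp_z.png',cv2.resize(a,None,fx=4,fy=4,interpolation=2))
E
```

```text
(no output)
```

View pics/sc_z.png

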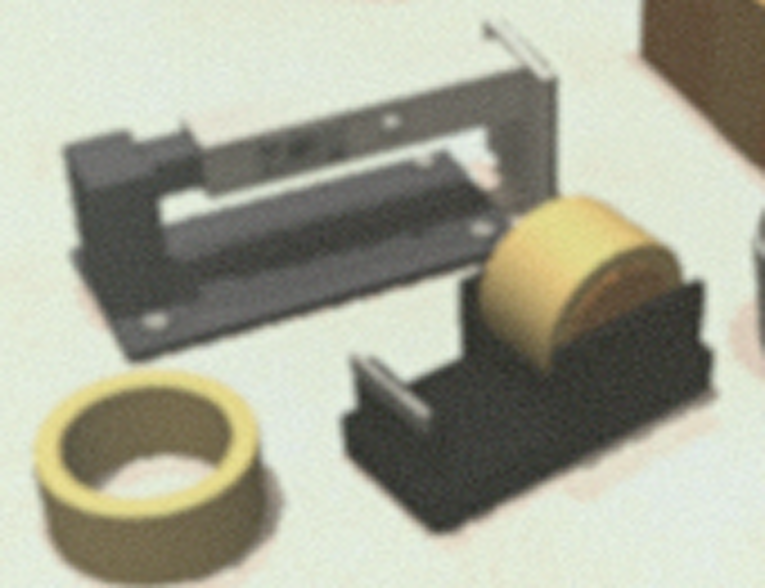

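View pics/tp_z.png

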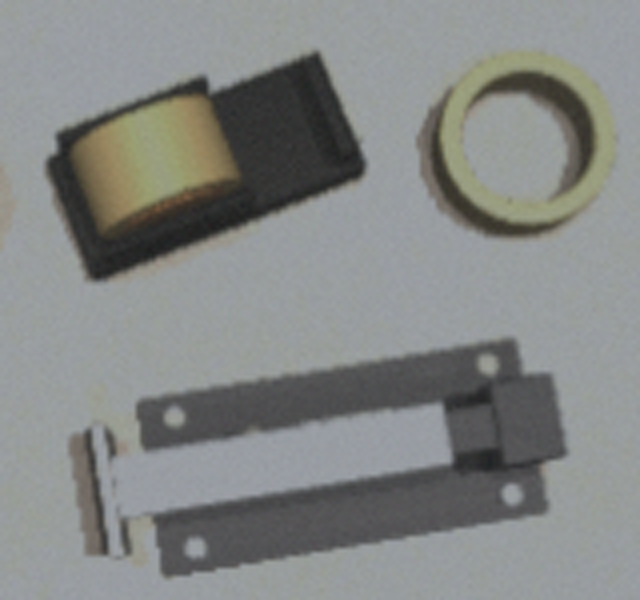

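```bash
cat > fit.py <<'E'
from h import *
from scipy.optimize import least_squares
t=load('top0.png'); s=load('scene0.png')
tz=lambda u,v:(270+u/4,200+v/4); sz=lambda u,v:(220+u/4.5,170+v/4.2)
obs=[(t,(-.1,-.016,.102),tz(443,402)),(t,(-.1,.016,.102),tz(450,468)),
(t,(-.16,.05,.01),tz(548,512)),(t,(-.16,-.05,.01),tz(516,338)),(t,(.06,-.05,.01),tz(138,402)),(t,(.06,.05,.01),tz(165,576)),
(s,(0,-.022,.085),sz(391,121)),(s,(-.1,-.016,.102),sz(203,152)),(s,(-.1,-.016,.068),sz(208,195)),(s,(-.16,-.05,.01),sz(130,352))]
def W(p,q):
    c,sn=np.cos(p[2]),np.sin(p[2]); return np.array([p[0]+c*q[0]-sn*q[1],p[1]+sn*q[0]+c*q[1],q[2]])
def r(p): return np.array([proj(c,W(p,q))[0]-o for c,q,o in obs]).ravel()
if __name__=='__main__':
    R=least_squares(r,[.45,0,1.5],loss='soft_l1')
    print(R.x,np.degrees(R.x[2])); print(r(R.x).reshape(-1,2).round(1))
    p=R.x; np.save('pose.npy',p)
    print('axis',[W(p,(a,0,.085)) for a in(0,-.054,.075)], 'tip',W(p,(0,-.022,.085)))
    # dispenser nearest corner etc
    print('disp base corners', onz(t,[tz(95,278),tz(365,168),tz(48,165)],0.01)); print('tape',onz(t,[tz(525,150)],.05),'roll top',onz(t,[tz(135,228),tz(240,185)],.07))
    print('carton right edge',onz(t,[(225,277),(241,382)],.11))
    inv=lambda P:[( (P[0]-p[0])*np.cos(p[2])+(P[1]-p[1])*np.sin(p[2]), -(P[0]-p[0])*np.sin(p[2])+(P[1]-p[1])*np.cos(p[2]))]
    for P in onz(t,[tz(95,278),tz(365,168)],0.01): print('disp in stand',inv(P))
    for P in onz(t,[tz(525,150)],0.05): print('roll in stand',inv(P))
    print('carton in stand',[inv(P) for P in onz(t,[(225,277),(241,382)],.11)])
E
python3 fit.py
```

```text
[0.48346141 0.0083415  1.71010252] 97.98165700184587
[[-0.5  0.2]
 [ 0.6 -1. ]
 [-0.1 -0.1]
 [-0.6 -0.1]
 [-1.   0.1]
 [-0.6  0.6]
 [ 0.4  1.8]
 [-1.  -1.6]
 [-0.7  0.6]
 [-1.2 -0.4]]
axis [array([0.48346141, 0.0083415 , 0.085     ]), array([ 0.49095964, -0.04513538,  0.085     ]), array([0.47304721, 0.08261495, 0.085     ])] tip [0.50524829 0.01139634 0.085     ]
disp base corners [[ 0.59636219  0.09561235  0.01      ]
 [ 0.65625009 -0.06215949  0.01      ]
 [ 0.66320996  0.12180574  0.01      ]]
tape [[ 0.6564293  -0.14918122  0.05      ]] roll top [[0.61517388 0.06998173 0.07      ]
 [0.63740151 0.01196718 0.07      ]]
carton right edge [[0.57082356 0.23453303 0.11      ]
 [0.35591643 0.20132705 0.11      ]]
disp in stand [(np.float64(0.07074846388945186), np.float64(-0.12392514385007421))]
disp in stand [(np.float64(-0.09381077823949241), np.float64(-0.16132531087956664))]
roll in stand [(np.float64(-0.18001437550012564), np.float64(-0.1494192898991607))]
carton in stand [[(np.float64(0.21186955035501323), np.float64(-0.11792389421303656))], [(np.float64(0.20882640352261433), np.float64(0.09951218685048076))]]
```

```bash
cat > go.py <<'E'
import sys
from h import *
from scipy.spatial.transform import Rotation as R
p=np.load('pose.npy')
def target(a,b,z):  # stand coords
    c,s=np.cos(p[2]),np.sin(p[2]); P=np.array([p[0]+c*a-s*b,p[1]+s*a+c*b,z])
    xa=np.array([s,-c,0]); za=np.array([0,0,-1.]); return P,R.from_matrix(np.c_[xa,np.cross(za,xa),za])
def st():
    q=telemetry.read_state(); return q,q['eef_pos'],R.from_rotvec(q['tool_rot'])
def rows(a,b,z,vmax=.055,wmax=.16,n=5):
    q,x,r=st(); P,RT=target(a,b,z)
    for i in range(n):
        d=P-x; k=min(1,vmax/(np.linalg.norm(d)+1e-9)); d=d*k
        w=(r.inv()*RT).as_rotvec(); m=np.linalg.norm(w); w=w*min(1,wmax/(m+1e-9))
        print('d',r.inv().apply(d).round(4),'w',w.round(3)); x=x+d; r=r*R.from_rotvec(w)
def rep():
    q,x,r=st(); P,RT=target(0,0,0); c,s=np.cos(p[2]),np.sin(p[2]); d=x-P
    f=q['ft_force']
    print('t %.2f'%q['t'],'stand xyz mm',np.round([1e3*(c*d[0]+s*d[1]),1e3*(-s*d[0]+c*d[1]),1e3*x[2]],1),'F stand',np.round([c*f[0]+s*f[1],-s*f[0]+c*f[1],f[2]],2),'w',round(q['width']*93,1),'rot',(r.inv()*RT).as_rotvec().round(3))
E
python3 -c "
from go import *
rep(); rows(0,0,.22)"
```

```text
t 0.10 stand xyz mm [617.1 261.5 217.7] F stand [ 0.47  0.48 -0.76] w 93.0 rot [1.000e-03 2.000e-03 1.198e+00]
d [-0.0393  0.0384 -0.0001] w [0.   0.   0.16]
d [-0.0327  0.0442 -0.0001] w [0.   0.   0.16]
d [-0.0252  0.0489 -0.0002] w [0.   0.   0.16]
d [-0.0171  0.0523 -0.0002] w [0.   0.   0.16]
d [-0.0086  0.0543 -0.0002] w [0.   0.   0.16]
```

Emit:
play_rows(
  series=[
    {"dx": -0.039, "dy": 0.038, "dz": 0, "wz": 0.16, "fingers": 0.093},
    {"dx": -0.033, "dy": 0.044, "wz": 0.16, "fingers": 0.093},
    {"dx": -0.025, "dy": 0.049, "wz": 0.16, "fingers": 0.093},
    {"dx": -0.017, "dy": 0.052, "wz": 0.16, "fingers": 0.093},
    {"dx": -0.009, "dy": 0.054, "wz": 0.16, "fingers": 0.093},
  ],
)

```text
invalid input at $.series[0]: expected keys fingers, dx, dy, dz, wx, wy, wz
```

```bash
python3 -c "
from go import *
rep(); rows(0,0,.21)"
```

```text
t 0.10 stand xyz mm [617.1 261.5 217.7] F stand [ 0.47  0.48 -0.76] w 93.0 rot [1.000e-03 2.000e-03 1.198e+00]
d [-0.0393  0.0384  0.0007] w [0.   0.   0.16]
d [-0.0327  0.0442  0.0007] w [0.   0.   0.16]
d [-0.0252  0.0489  0.0007] w [0.   0.   0.16]
d [-0.0171  0.0523  0.0007] w [0.   0.   0.16]
d [-0.0086  0.0543  0.0006] w [0.   0.   0.16]
```

Emit:
play_rows(
  series=[
    {"dx": -0.039, "dy": 0.038, "dz": 0, "wx": 0, "wy": 0, "wz": 0.16, "fingers": 0.093},
    {"dx": -0.033, "dy": 0.044, "dz": 0, "wx": 0, "wy": 0, "wz": 0.16, "fingers": 0.093},
    {"dx": -0.025, "dy": 0.049, "dz": 0, "wx": 0, "wy": 0, "wz": 0.16, "fingers": 0.093},
    {"dx": -0.017, "dy": 0.052, "dz": 0, "wx": 0, "wy": 0, "wz": 0.16, "fingers": 0.093},
    {"dx": -0.009, "dy": 0.054, "dz": 0, "wx": 0, "wy": 0, "wz": 0.16, "fingers": 0.093},
  ],
)

```text
t: 0.72
eef_pos: [0.2781, 0.3414, 0.2144]
tool_rot: [3.031, 0.805, -0.007]
ft_force: [1.0, -0.2, 0.1]
width: 1.0
```

```bash
python3 -c "
from go import *
rep(); rows(0,0,.21)"
```

```text
t 0.72 stand xyz mm [358.4 157.1 214.4] F stand [-0.35 -0.98  0.07] w 93.0 rot [0.005 0.005 0.38 ]
d [0.0019 0.055  0.0008] w [0.002 0.002 0.16 ]
d [0.0106 0.054  0.0007] w [0.002 0.002 0.16 ]
d [0.019  0.0516 0.0006] w [0.001 0.001 0.06 ]
d [0.0221 0.0504 0.0006] w [-0. -0. -0.]
d [0.0221 0.0504 0.0006] w [-0. -0.  0.]
```

Emit:
play_rows(
  series=[
    {"dx": 0.002, "dy": 0.055, "dz": 0, "wx": 0.002, "wy": 0.002, "wz": 0.16, "fingers": 0.093},
    {"dx": 0.011, "dy": 0.054, "dz": 0, "wx": 0.002, "wy": 0.002, "wz": 0.16, "fingers": 0.093},
    {"dx": 0.019, "dy": 0.052, "dz": 0, "wx": 0, "wy": 0, "wz": 0.06, "fingers": 0.093},
    {"dx": 0.022, "dy": 0.05, "dz": 0, "wx": 0, "wy": 0, "wz": 0, "fingers": 0.093},
    {"dx": 0.022, "dy": 0.05, "dz": 0, "wx": 0, "wy": 0, "wz": 0, "fingers": 0.093},
  ],
)

```text
t: 1.35
eef_pos: [0.4228, 0.098, 0.2138]
tool_rot: [3.135, 0.195, -0.0]
ft_force: [0.4, 0.7, -0.4]
width: 1.003
```

```bash
python3 -c "
from go import *
rep(); rows(0,0,.18,.04)"
```

```text
t 1.35 stand xyz mm [ 97.2  47.6 213.8] F stand [ 0.61 -0.52 -0.36] w 93.3 rot [ 0.001  0.    -0.015]
d [0.0173 0.034  0.012 ] w [ 0.001  0.    -0.015]
d [0.0168 0.0343 0.0119] w [-0. -0. -0.]
d [0.014  0.0286 0.01  ] w [0. 0. 0.]
d [0. 0. 0.] w [0. 0. 0.]
d [0. 0. 0.] w [-0.  0.  0.]
```

Emit:
play_rows(
  series=[
    {"dx": 0.017, "dy": 0.034, "dz": 0, "wx": 0, "wy": 0, "wz": -0.015, "fingers": 0.093},
    {"dx": 0.017, "dy": 0.034, "dz": 0.01, "wx": 0, "wy": 0, "wz": 0, "fingers": 0.093},
    {"dx": 0.013, "dy": 0.026, "dz": 0.01, "wx": 0, "wy": 0, "wz": 0, "fingers": 0.093},
    {"dx": 0, "dy": 0.003, "dz": 0.01, "wx": 0, "wy": 0, "wz": 0, "fingers": 0.093},
    {"dx": 0, "dy": 0, "dz": 0, "wx": 0, "wy": 0, "wz": 0, "fingers": 0.093},
  ],
)

```text
t: 1.98
eef_pos: [0.4833, 0.0014, 0.1812]
tool_rot: [3.134, 0.209, -0.005]
ft_force: [0.1, -0.4, 0.4]
width: 1.001
```

```bash
python3 -c "
from go import *
rep(); rows(0,0,.067,.03)
snap('top','top1.png');snap('scene','scene1.png')
a=cv2.imread('pics/scene1.png')[130:270,220:390]; a=cv2.convertScaleAbs(a,alpha=1.8); cv2.imwrite('pics/s1z.png',cv2.resize(a,None,fx=4.5,fy=4.2,interpolation=2))"
```

```text
t 1.98 stand xyz mm [ -6.8   1.1 181.2] F stand [-0.4  -0.03  0.38] w 93.1 rot [ 0.     0.003 -0.006]
d [ 0.0004 -0.0018  0.0299] w [ 0.     0.003 -0.006]
d [ 0.0003 -0.0018  0.0299] w [-0. -0.  0.]
d [ 0.0003 -0.0018  0.0299] w [0. 0. 0.]
d [ 0.0002 -0.0015  0.0243] w [0. 0. 0.]
d [0. 0. 0.] w [0. 0. 0.]
```

View pics/s1z.png

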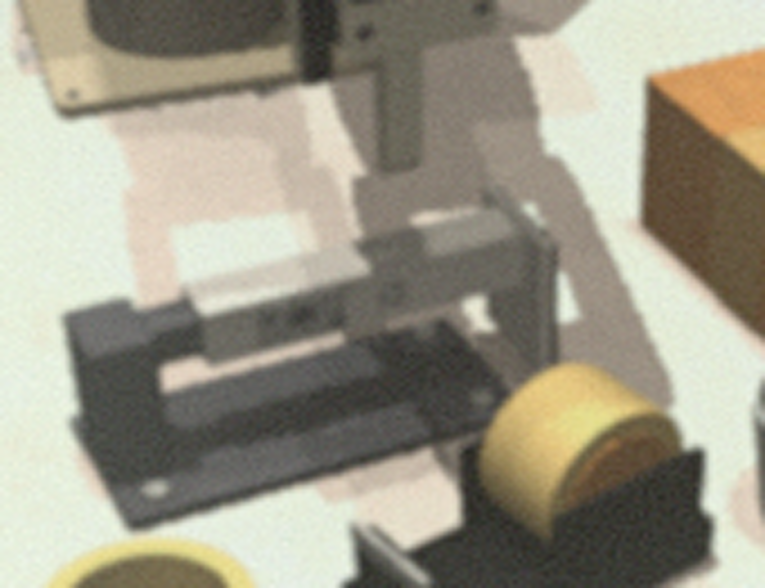

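View pics/top1.png

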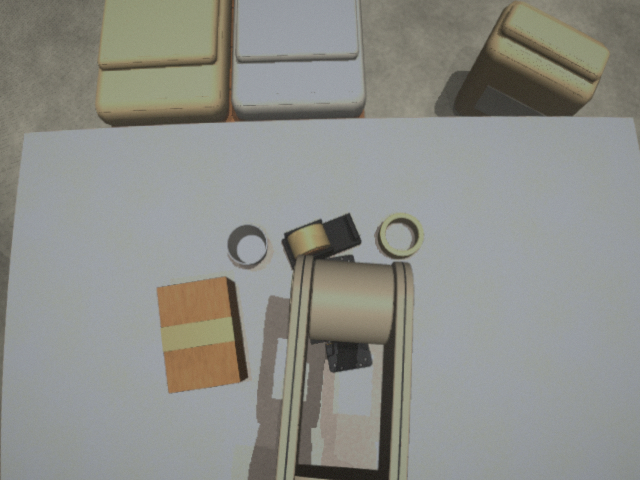

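The finger hangs above the sleeve near the button (zoom 400,165) and the index plate shows at zoom (287,315). Bystanders are untouched, so I'm going down.

Emit:
play_rows(
  series=[
    {"dx": 0, "dy": -0.002, "dz": 0.03, "wx": 0, "wy": 0.003, "wz": -0.006, "fingers": 0.093},
    {"dx": 0, "dy": -0.002, "dz": 0.03, "wx": 0, "wy": 0, "wz": 0, "fingers": 0.093},
    {"dx": 0, "dy": -0.002, "dz": 0.03, "wx": 0, "wy": 0, "wz": 0, "fingers": 0.093},
    {"dx": 0, "dy": 0, "dz": 0.022, "wx": 0, "wy": 0, "wz": 0, "fingers": 0.093},
    {"dx": 0, "dy": 0, "dz": 0, "wx": 0, "wy": 0, "wz": 0, "fingers": 0.093},
  ],
)

```text
t: 2.7
eef_pos: [0.4849, 0.0127, 0.0722]
tool_rot: [3.132, 0.231, 0.016]
ft_force: [-0.2, 0.7, 0.3]
width: 1.001
```

```bash
python3 -c "
from go import *
rep(); rows(0,0,.066,.03,n=2)
snap('scene','scene2.png')
a=cv2.imread('pics/scene2.png')[130:270,220:390]; a=cv2.convertScaleAbs(a,alpha=1.8); cv2.imwrite('pics/s2z.png',cv2.resize(a,None,fx=4.5,fy=4.2,interpolation=2))"
```

```text
t 2.70 stand xyz mm [ 4.1 -2.1 72.2] F stand [0.69 0.13 0.31] w 93.1 rot [ 0.002 -0.01   0.008]
d [-0.0022  0.0041  0.0062] w [ 0.002 -0.01   0.008]
d [0. 0. 0.] w [-0.  0. -0.]
```

View pics/s2z.png

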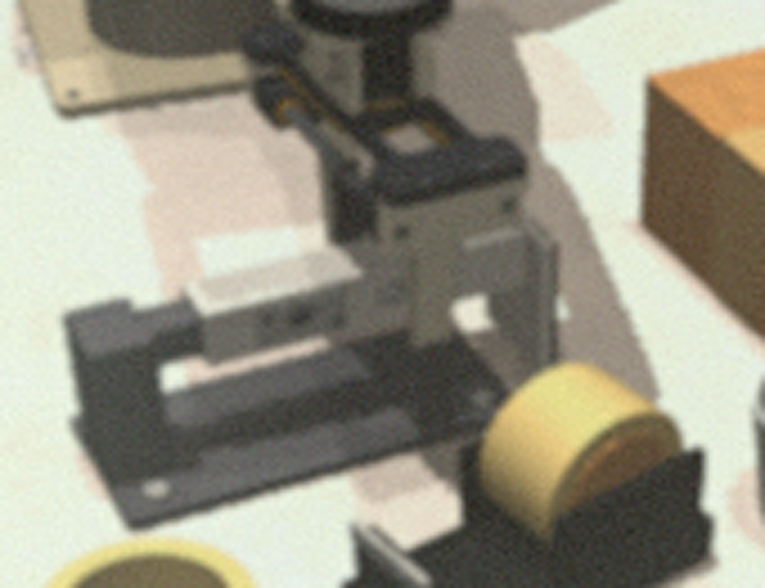

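```bash
python3 -c "
from go import *
from fit import W
c=load('scene2.png')
for q in [(4.1e-3,-.0486-.005,.085),(4.1e-3,-.022,.085),(0,-.022,.085),(0,-.016,.085),(.0041,-.051,.0722)]:
  u=proj(c,W(p,q))[0]; print((u-[220,130])*[4.5,4.2])
a=cv2.imread('pics/scene0.png')[170:230,260:350]; a=cv2.convertScaleAbs(a,alpha=1.8); cv2.imwrite('pics/s0zz.png',cv2.resize(a,None,fx=8,fy=8,interpolation=2))"
```

```text
[426.33849295 325.10590131]
[400.17380525 294.47512029]
[392.76101624 296.42534553]
[387.94192004 290.7411291 ]
[424.79592463 341.97049846]
```

View pics/s0zz.png

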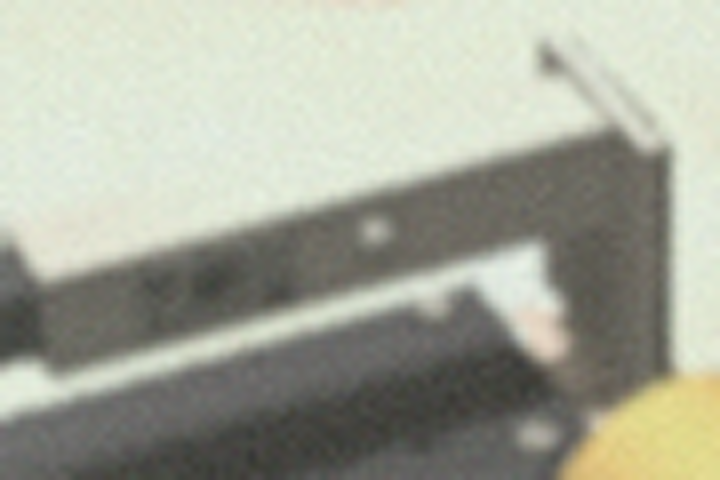

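Emit:
play_rows(
  series=[
    {"dx": -0.001, "dy": 0.003, "dz": 0.006, "wx": 0.002, "wy": -0.01, "wz": 0.008, "fingers": 0.093},
    {"dx": 0, "dy": 0, "dz": 0, "wx": 0, "wy": 0, "wz": 0, "fingers": 0.093},
    {"dx": 0, "dy": 0, "dz": 0, "wx": 0, "wy": 0, "wz": 0, "fingers": 0.07},
    {"dx": 0, "dy": 0, "dz": 0, "wx": 0, "wy": 0, "wz": 0, "fingers": 0.055},
    {"dx": 0, "dy": 0, "dz": 0, "wx": 0, "wy": 0, "wz": 0, "fingers": 0.055},
  ],
  force=12,
)

```text
t: 3.38
eef_pos: [0.4883, 0.0094, 0.0714]
tool_rot: [3.133, 0.218, 0.012]
ft_force: [0.5, -0.6, -0.0]
width: 0.729
```

```bash
python3 -c "
from go import *
rep(); rows(0,0,.066,.03,n=2)"
```

```text
t 3.38 stand xyz mm [ 0.4 -5.  71.4] F stand [-0.63 -0.38 -0.05] w 67.8 rot [ 0.001 -0.008 -0.   ]
d [-0.005   0.0004  0.0054] w [ 0.001 -0.008 -0.   ]
d [0. 0. 0.] w [-0. -0. -0.]
```

Emit:
play_rows(
  series=[
    {"dx": -0.004, "dy": 0, "dz": 0.005, "wx": 0, "wy": -0.006, "wz": 0, "fingers": 0.055},
    {"dx": -0.003, "dy": 0, "dz": 0.003, "wx": 0, "wy": -0.003, "wz": 0, "fingers": 0.055},
    {"dx": 0, "dy": 0, "dz": 0.0, "wx": 0, "wy": 0, "wz": 0, "fingers": 0.055},
    {"dx": 0, "dy": 0, "dz": 0, "wx": 0, "wy": 0, "wz": 0, "fingers": 0.055},
    {"dx": 0, "dy": 0, "dz": 0, "wx": 0, "wy": 0, "wz": 0, "fingers": 0.055},
  ],
  force=12,
)

```text
t: 4.0
eef_pos: [0.4805, 0.0084, 0.0625]
tool_rot: [3.133, 0.218, -0.004]
ft_force: [-0.1, 0.8, -0.8]
width: 0.589
```

```bash
python3 -c "
from go import *
rep(); rows(0,0,.066,.03,n=2)"
```

```text
t 4.00 stand xyz mm [ 0.4  2.9 62.5] F stand [ 0.81 -0.03 -0.78] w 54.8 rot [ 0.001  0.003 -0.   ]
d [ 0.0029  0.0004 -0.0035] w [ 0.001  0.003 -0.   ]
d [0. 0. 0.] w [0. 0. 0.]
```

Emit:
play_rows(
  series=[
    {"dx": 0.0025, "dy": -0.001, "dz": -0.003, "wx": 0, "wy": 0.002, "wz": 0, "fingers": 0.055},
    {"dx": 0, "dy": 0, "dz": 0.0, "wx": 0, "wy": 0, "wz": 0, "fingers": 0.052},
    {"dx": 0, "dy": 0, "dz": 0.0, "wx": 0, "wy": 0, "wz": 0, "fingers": 0.05},
    {"dx": 0, "dy": 0, "dz": 0, "wx": 0, "wy": 0, "wz": 0, "fingers": 0.05},
    {"dx": 0, "dy": 0, "dz": 0, "wx": 0, "wy": 0, "wz": 0, "fingers": 0.05},
  ],
  force=12,
)

```text
t: 4.62
eef_pos: [0.4834, 0.0098, 0.066]
tool_rot: [3.133, 0.218, 0.0]
ft_force: [0.4, -1.0, -0.3]
width: 0.536
```

```bash
python3 -c "
from go import *
rep(); rows(0,0,.066,.03,n=2)"
```

```text
t 4.62 stand xyz mm [ 1.5 -0.2 66. ] F stand [-1.04 -0.29 -0.26] w 49.9 rot [ 0.001 -0.    -0.   ]
d [-0.0002  0.0015  0.    ] w [ 0.001 -0.    -0.   ]
d [0. 0. 0.] w [0. 0. 0.]
```

Emit:
play_rows(
  series=[
    {"dx": 0, "dy": 0.002, "dz": 0, "wx": 0, "wy": 0, "wz": 0, "fingers": 0.05},
    {"dx": 0, "dy": 0, "dz": 0.0, "wx": 0, "wy": 0, "wz": 0, "fingers": 0.04},
    {"dx": 0, "dy": 0, "dz": 0.0, "wx": 0, "wy": 0, "wz": 0, "fingers": 0.03},
    {"dx": 0, "dy": 0, "dz": 0, "wx": 0, "wy": 0, "wz": 0, "fingers": 0.02},
    {"dx": 0, "dy": 0, "dz": 0, "wx": 0, "wy": 0, "wz": 0, "fingers": 0.01},
  ],
  force=15,
)

```text
t: 5.25
eef_pos: [0.4861, 0.0079, 0.0663]
tool_rot: [3.133, 0.218, 0.008]
ft_force: [-1.3, -0.4, 0.8]
width: 0.343
```

```bash
python3 -c "
from go import *
rep()"
```

```text
t 5.25 stand xyz mm [-0.8 -2.5 66.3] F stand [-0.2   1.34  0.77] w 31.9 rot [ 0.001 -0.005 -0.   ]
```

Emit:
play_rows(
  series=[
    {"dx": 0, "dy": 0, "dz": 0, "wx": 0, "wy": 0, "wz": 0, "fingers": 0},
    {"dx": 0, "dy": -0.001, "dz": 0.0, "wx": 0, "wy": 0, "wz": 0, "fingers": 0},
    {"dx": 0, "dy": -0.0015, "dz": 0.0, "wx": 0, "wy": 0, "wz": 0, "fingers": 0},
    {"dx": 0, "dy": -0.0015, "dz": 0, "wx": 0, "wy": 0, "wz": 0, "fingers": 0},
    {"dx": 0, "dy": -0.0015, "dz": 0, "wx": 0, "wy": 0, "wz": 0, "fingers": 0},
  ],
  force=20,
)

```text
t: 5.88
eef_pos: [0.4858, 0.0097, 0.0663]
tool_rot: [3.127, 0.215, 0.009]
ft_force: [2.6, -6.5, -2.3]
width: 0.344
```

```bash
python3 -c "
from go import *
rep()"
```

```text
t 5.88 stand xyz mm [ 1.  -2.5 66.3] F stand [-6.77 -1.72 -2.25] w 32.0 rot [ 0.008 -0.005 -0.002]
```

Emit:
play_rows(
  series=[
    {"dx": 0, "dy": -0.002, "dz": 0, "wx": 0, "wy": 0, "wz": 0, "fingers": 0},
    {"dx": 0, "dy": -0.002, "dz": 0.0, "wx": 0, "wy": 0, "wz": 0, "fingers": 0},
    {"dx": 0, "dy": -0.002, "dz": 0.0, "wx": 0, "wy": 0, "wz": 0, "fingers": 0},
    {"dx": 0, "dy": -0.0025, "dz": 0, "wx": 0, "wy": 0, "wz": 0, "fingers": 0},
    {"dx": 0, "dy": -0.0025, "dz": 0, "wx": 0, "wy": 0, "wz": 0, "fingers": 0},
  ],
  force=25,
)

```text
t: 6.5
eef_pos: [0.4856, 0.0114, 0.0664]
tool_rot: [3.111, 0.21, 0.012]
ft_force: [5.4, -13.3, -3.7]
width: 0.345
```

```bash
python3 -c "
from go import *
rep()"
```

```text
t 6.50 stand xyz mm [ 2.7 -2.5 66.4] F stand [-13.91  -3.48  -3.69] w 32.1 rot [ 0.024 -0.006 -0.005]
```

Emit:
play_rows(
  series=[
    {"dx": 0, "dy": -0.0025, "dz": 0, "wx": 0, "wy": 0, "wz": 0, "fingers": 0},
    {"dx": 0, "dy": -0.0025, "dz": 0.0, "wx": 0, "wy": 0, "wz": 0, "fingers": 0},
    {"dx": 0, "dy": -0.0025, "dz": 0.0, "wx": 0, "wy": 0, "wz": 0, "fingers": 0},
    {"dx": 0, "dy": -0.0025, "dz": 0, "wx": 0, "wy": 0, "wz": 0, "fingers": 0},
    {"dx": 0, "dy": -0.0025, "dz": 0, "wx": 0, "wy": 0, "wz": 0, "fingers": 0},
  ],
  force=28,
)

```text
t: 7.12
eef_pos: [0.4855, 0.012, 0.0664]
tool_rot: [3.092, 0.204, 0.014]
ft_force: [4.5, -13.8, -3.8]
width: 0.34
```

```bash
python3 -c "
from go import *
rep()"
```

```text
t 7.12 stand xyz mm [ 3.4 -2.5 66.4] F stand [-14.34  -2.54  -3.77] w 31.6 rot [ 0.044 -0.006 -0.007]
```

```bash
python3 -c "
from go import *
snap('scene','scene3.png')
a=cv2.imread('pics/scene3.png')[170:230,260:350]; a=cv2.convertScaleAbs(a,alpha=1.8); 
b=cv2.imread('pics/scene0.png')[170:230,260:350]; b=cv2.convertScaleAbs(b,alpha=1.8);
cv2.imwrite('pics/s3z.png',cv2.resize(np.vstack([b[:37],a]),None,fx=6,fy=6,interpolation=2))"
```

```text
(no output)
```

View pics/s3z.png

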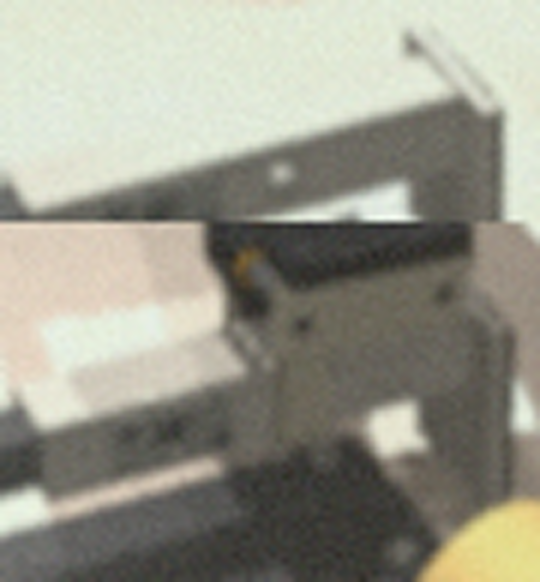

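The stop plate's right edge has shifted about 10 zoomed px (about 4 mm) outward, so the dome is camming under. I'll keep pulling and straighten the tilt.

Emit:
play_rows(
  series=[
    {"dx": 0, "dy": -0.0025, "dz": 0, "wx": 0.01, "wy": 0, "wz": 0, "fingers": 0},
    {"dx": 0, "dy": -0.0027, "dz": 0.0, "wx": 0.01, "wy": 0, "wz": 0, "fingers": 0},
    {"dx": 0, "dy": -0.0027, "dz": 0.0, "wx": 0.01, "wy": 0, "wz": 0, "fingers": 0},
    {"dx": 0, "dy": -0.0027, "dz": 0, "wx": 0.01, "wy": 0, "wz": 0, "fingers": 0},
    {"dx": 0, "dy": -0.0027, "dz": 0, "wx": 0.01, "wy": 0, "wz": 0, "fingers": 0},
  ],
  force=28,
)

```text
t: 7.8
eef_pos: [0.4854, 0.013, 0.0665]
tool_rot: [3.121, 0.206, 0.011]
ft_force: [5.0, -11.7, -3.9]
width: 0.343
```

```bash
python3 -c "
from go import *
rep()"
```

```text
t 7.80 stand xyz mm [ 4.4 -2.5 66.5] F stand [-12.23  -3.3   -3.86] w 31.9 rot [ 0.015 -0.006 -0.008]
```

Emit:
play_rows(
  series=[
    {"dx": 0, "dy": -0.003, "dz": 0, "wx": 0.006, "wy": 0, "wz": 0, "fingers": 0},
    {"dx": 0, "dy": -0.003, "dz": 0.0, "wx": 0.006, "wy": 0, "wz": 0, "fingers": 0},
    {"dx": 0, "dy": -0.003, "dz": 0.0, "wx": 0.006, "wy": 0, "wz": 0, "fingers": 0},
    {"dx": 0, "dy": -0.003, "dz": 0, "wx": 0.006, "wy": 0, "wz": 0, "fingers": 0},
    {"dx": 0, "dy": -0.003, "dz": 0, "wx": 0.006, "wy": 0, "wz": 0, "fingers": 0},
  ],
  force=28,
)

```text
t: 8.43
eef_pos: [0.4854, 0.0133, 0.0665]
tool_rot: [3.125, 0.206, 0.011]
ft_force: [6.0, -14.9, -5.1]
width: 0.344
```

```bash
python3 -c "
from go import *
rep()"
```

```text
t 8.43 stand xyz mm [ 4.6 -2.6 66.5] F stand [-15.63  -3.88  -5.05] w 32.0 rot [ 0.01  -0.007 -0.008]
```

Emit:
play_rows(
  series=[
    {"dx": 0, "dy": -0.0033, "dz": 0, "wx": 0.006, "wy": 0, "wz": 0, "fingers": 0},
    {"dx": 0, "dy": -0.0035, "dz": 0.0, "wx": 0.006, "wy": 0, "wz": 0, "fingers": 0},
    {"dx": 0, "dy": -0.0035, "dz": 0.0, "wx": 0.006, "wy": 0, "wz": 0, "fingers": 0},
    {"dx": 0, "dy": -0.0035, "dz": 0, "wx": 0.006, "wy": 0, "wz": 0, "fingers": 0},
    {"dx": 0, "dy": -0.0035, "dz": 0, "wx": 0.006, "wy": 0, "wz": 0, "fingers": 0},
  ],
  force=32,
)

```text
t: 9.05
eef_pos: [0.4853, 0.0135, 0.0665]
tool_rot: [3.126, 0.205, 0.012]
ft_force: [6.2, -16.3, -4.0]
width: 0.34
```

```bash
python3 -c "
from go import *
rep()"
```

```text
t 9.05 stand xyz mm [ 4.8 -2.5 66.5] F stand [-16.95  -3.88  -4.01] w 31.6 rot [ 0.01  -0.007 -0.008]
```

```bash
python3 -c "
from go import *
from fit import W
c=snap('scene','scene4.png')
for f in('scene0','scene3','scene4'):
    g=cv2.imread('pics/%s.png'%f,0).astype(float)
    c=load(f+'.png')
    # sample profile along sleeve x on -y face at z=.085 near left end and plate outer edge
    def prof(a0,a1,b,z):
        A=np.arange(a0,a1,.001); u=proj(c,np.array([W(p,(a,b,z)) for a in A])).astype(np.float32)
        return A,np.mean([cv2.remap(g.astype(np.float32),u[:,0]+0,u[:,1]+dz,1).ravel() for dz in(-1.5,-.5,.5,1.5)],0)
    A,v=prof(-.112,-.085,-.016,.085); print(f,'left',v.round().astype(int))
    A,v=prof(.07,.105,-.035,.05); print(f,'plate',v.round().astype(int))
a=cv2.imread('pics/scene4.png')[170:230,260:350]; a=cv2.convertScaleAbs(a,alpha=1.8); 
cv2.imwrite('pics/s4z.png',cv2.resize(a,None,fx=8,fy=8,interpolation=2))"
```

```text
scene0 left [42 42 42 41 41 40 40 41 42 42 43 46 49 52 55 57 58 58 58 59 59 58 58 58
 58 58 58]
scene0 plate [ 54  55  56  56  57  57  59  60  59  58  57  55  54  57  66  74  87 100
 112 117 123 126 126 126 126 126 126 126 126 126 126 126 126 126 125]
scene3 left [40 40 40 40 40 40 40 39 39 39 40 40 41 42 42 44 48 53 55 57 58 58 58 57
 57 57 57]
scene3 plate [46 46 46 46 47 47 48 48 49 50 52 53 55 55 54 52 51 50 50 55 62 68 75 82
 87 91 95 95 97 97 96 95 92 88 85]
scene4 left [39 39 40 41 41 40 40 39 39 39 40 40 39 40 40 42 47 51 54 57 58 59 59 59
 58 58 58]
scene4 plate [48 47 46 46 46 46 47 48 49 49 50 52 54 54 54 54 52 51 51 58 64 72 79 87
 89 89 88 86 83 81 81 80 80 80 81]
```

View pics/s4z.png

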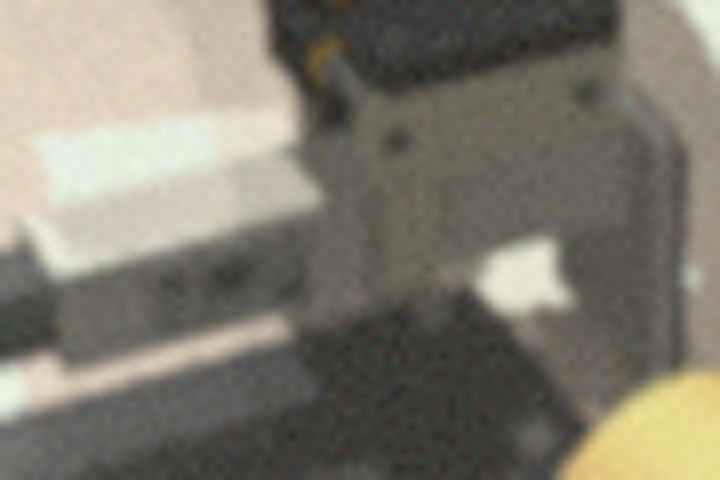

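Emit:
play_rows(
  series=[
    {"dx": 0, "dy": -0.0035, "dz": 0, "wx": 0.006, "wy": 0, "wz": 0, "fingers": 0},
    {"dx": 0, "dy": -0.0037, "dz": 0.0, "wx": 0.006, "wy": 0, "wz": 0, "fingers": 0},
    {"dx": 0, "dy": -0.004, "dz": 0.0, "wx": 0.006, "wy": 0, "wz": 0, "fingers": 0},
    {"dx": 0, "dy": -0.004, "dz": 0, "wx": 0.006, "wy": 0, "wz": 0, "fingers": 0},
    {"dx": 0, "dy": -0.004, "dz": 0, "wx": 0.006, "wy": 0, "wz": 0, "fingers": 0},
  ],
  force=40,
)

```text
t: 9.72
eef_pos: [0.4846, 0.0188, 0.0665]
tool_rot: [3.132, 0.205, 0.011]
ft_force: [5.1, -5.2, -2.4]
width: 0.346
```

```bash
python3 -c "
from go import *
rep()"
```

```text
t 9.72 stand xyz mm [10.2 -2.6 66.5] F stand [-5.88 -4.37 -2.38] w 32.2 rot [ 0.003 -0.007 -0.009]
```

Emit:
play_rows(
  series=[
    {"dx": 0.0005, "dy": -0.003, "dz": 0, "wx": 0.002, "wy": 0, "wz": 0, "fingers": 0},
    {"dx": 0.0005, "dy": -0.003, "dz": 0.0, "wx": 0.002, "wy": 0, "wz": 0, "fingers": 0},
    {"dx": 0, "dy": -0.003, "dz": 0.0, "wx": 0.002, "wy": 0, "wz": 0, "fingers": 0},
    {"dx": 0, "dy": -0.003, "dz": 0, "wx": 0.002, "wy": 0, "wz": 0, "fingers": 0},
    {"dx": 0, "dy": -0.003, "dz": 0, "wx": 0.002, "wy": 0, "wz": 0, "fingers": 0},
  ],
  force=30,
)

```text
t: 10.35
eef_pos: [0.4833, 0.0277, 0.0665]
tool_rot: [3.131, 0.205, 0.008]
ft_force: [2.6, -5.9, -2.5]
width: 0.341
```

```bash
python3 -c "
from go import *
rep()"
```

```text
t 10.35 stand xyz mm [19.2 -2.5 66.5] F stand [-6.2  -1.72 -2.52] w 31.7 rot [ 0.005 -0.005 -0.009]
```

Emit:
play_rows(
  series=[
    {"dx": 0.0003, "dy": -0.0035, "dz": 0, "wx": 0.002, "wy": 0, "wz": 0, "fingers": 0},
    {"dx": 0.0003, "dy": -0.0035, "dz": 0.0, "wx": 0.002, "wy": 0, "wz": 0, "fingers": 0},
    {"dx": 0, "dy": -0.0035, "dz": 0.0, "wx": 0.002, "wy": 0, "wz": 0, "fingers": 0},
    {"dx": 0, "dy": -0.0035, "dz": 0, "wx": 0.002, "wy": 0, "wz": -0.004, "fingers": 0},
    {"dx": 0, "dy": -0.0035, "dz": 0, "wx": 0.002, "wy": 0, "wz": -0.004, "fingers": 0},
  ],
  force=20,
)

```text
t: 10.98
eef_pos: [0.4817, 0.0393, 0.0665]
tool_rot: [3.129, 0.216, 0.006]
ft_force: [3.0, -6.0, -1.9]
width: 0.343
```

```bash
python3 -c "
from go import *
rep()"
```

```text
t 10.97 stand xyz mm [30.9 -2.6 66.5] F stand [-6.34 -2.1  -1.87] w 31.9 rot [ 0.005 -0.004 -0.001]
```

Emit:
play_rows(
  series=[
    {"dx": 0.0003, "dy": -0.003, "dz": 0, "wx": 0.002, "wy": 0, "wz": 0, "fingers": 0},
    {"dx": 0, "dy": -0.003, "dz": 0.0, "wx": 0.002, "wy": 0, "wz": 0, "fingers": 0},
    {"dx": 0, "dy": -0.003, "dz": 0.0, "wx": 0.002, "wy": 0, "wz": 0, "fingers": 0},
    {"dx": 0, "dy": -0.0025, "dz": 0, "wx": 0.002, "wy": 0, "wz": 0, "fingers": 0},
    {"dx": 0, "dy": -0.002, "dz": 0, "wx": 0.002, "wy": 0, "wz": 0, "fingers": 0},
  ],
  force=15,
)

```text
t: 11.6
eef_pos: [0.4806, 0.0475, 0.0665]
tool_rot: [3.13, 0.214, 0.005]
ft_force: [2.0, -5.9, -1.5]
width: 0.344
```

```bash
python3 -c "
from go import *
rep()"
```

```text
t 11.60 stand xyz mm [39.2 -2.6 66.5] F stand [-6.1  -1.17 -1.5 ] w 32.0 rot [ 0.005 -0.003 -0.003]
```

Emit:
play_rows(
  series=[
    {"dx": 0.0, "dy": -0.002, "dz": 0, "wx": 0.002, "wy": 0, "wz": 0, "fingers": 0},
    {"dx": 0, "dy": -0.002, "dz": 0.0, "wx": 0.002, "wy": 0, "wz": 0, "fingers": 0},
    {"dx": 0, "dy": -0.002, "dz": 0.0, "wx": 0.002, "wy": 0, "wz": 0, "fingers": 0},
    {"dx": 0, "dy": -0.002, "dz": 0, "wx": 0.002, "wy": 0, "wz": 0, "fingers": 0},
    {"dx": 0, "dy": -0.002, "dz": 0, "wx": 0.002, "wy": 0, "wz": 0, "fingers": 0},
  ],
  force=12,
)

```text
t: 12.22
eef_pos: [0.4798, 0.0531, 0.0665]
tool_rot: [3.132, 0.213, 0.006]
ft_force: [2.6, -2.6, -0.9]
width: 0.343
```

```bash
python3 -c "
from go import *
rep()"
```

```text
t 12.22 stand xyz mm [44.9 -2.6 66.5] F stand [-2.94 -2.16 -0.95] w 31.9 rot [ 0.002 -0.004 -0.003]
```

Emit:
play_rows(
  series=[
    {"dx": 0.0, "dy": -0.0017, "dz": 0, "wx": 0.001, "wy": 0, "wz": 0, "fingers": 0},
    {"dx": 0, "dy": -0.0017, "dz": 0.0, "wx": 0.001, "wy": 0, "wz": 0, "fingers": 0},
    {"dx": 0, "dy": -0.0017, "dz": 0.0, "wx": 0.001, "wy": 0, "wz": 0, "fingers": 0},
    {"dx": 0, "dy": -0.0017, "dz": 0, "wx": 0.001, "wy": 0, "wz": 0, "fingers": 0},
    {"dx": 0, "dy": -0.0017, "dz": 0, "wx": 0.001, "wy": 0, "wz": 0, "fingers": 0},
  ],
  force=12,
)

```text
t: 12.85
eef_pos: [0.4789, 0.06, 0.0665]
tool_rot: [3.134, 0.214, 0.006]
ft_force: [3.7, -13.5, -3.6]
width: 0.345
```

```bash
python3 -c "
from go import *
rep()
a=snap('scene','scene5.png')['image'][170:230,260:350,::-1]; a=cv2.convertScaleAbs(a,alpha=1.8); 
cv2.imwrite('pics/s5z.png',cv2.resize(a,None,fx=8,fy=8,interpolation=2))"
```

```text
t 12.85 stand xyz mm [51.8 -2.6 66.5] F stand [-13.91  -1.83  -3.6 ] w 32.1 rot [ 0.001 -0.004 -0.003]
```

View pics/s5z.png

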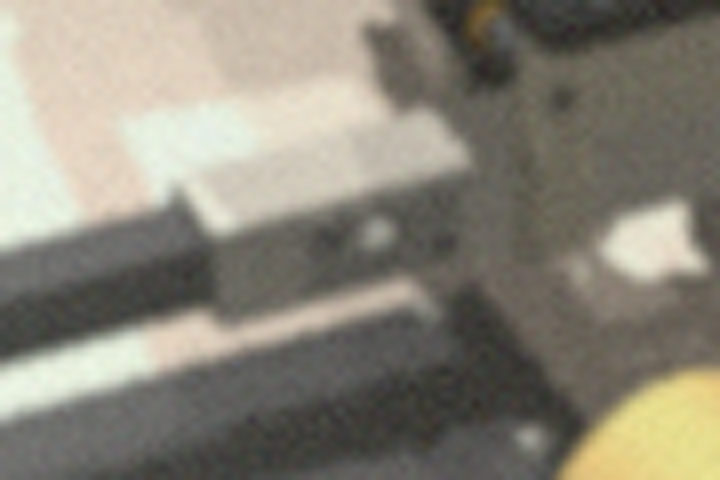

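The button highlight has returned at zoom (377,232), now between the index plate's screw heads. The force jumped to 14 N, so it has caught. I'll relax the pull and open.

Emit:
play_rows(
  series=[
    {"dx": 0.0, "dy": 0, "dz": 0, "wx": 0, "wy": 0, "wz": 0, "fingers": 0},
    {"dx": 0, "dy": 0.0003, "dz": 0.0, "wx": 0, "wy": 0, "wz": 0, "fingers": 0},
    {"dx": 0, "dy": 0, "dz": 0.0, "wx": 0, "wy": 0, "wz": 0, "fingers": 0.05},
    {"dx": 0, "dy": 0, "dz": 0, "wx": 0, "wy": 0, "wz": 0, "fingers": 0.07},
    {"dx": 0, "dy": 0, "dz": 0, "wx": 0, "wy": 0, "wz": 0, "fingers": 0.093},
  ],
)

```text
t: 13.52
eef_pos: [0.478, 0.0607, 0.0663]
tool_rot: [-3.133, -0.214, -0.003]
ft_force: [-0.2, -0.8, 0.4]
width: 0.619
```

```bash
python3 -c "
from go import *
rep()"
```

```text
t 13.53 stand xyz mm [52.6 -1.9 66.3] F stand [-0.77  0.36  0.42] w 57.5 rot [-0.001 -0.002 -0.003]
```

Emit:
play_rows(
  series=[
    {"dx": 0.0, "dy": 0, "dz": 0, "wx": 0, "wy": 0, "wz": 0, "fingers": 0.093},
    {"dx": 0, "dy": 0, "dz": 0.0, "wx": 0, "wy": 0, "wz": 0, "fingers": 0.093},
    {"dx": 0, "dy": 0, "dz": -0.03, "wx": 0, "wy": 0, "wz": 0, "fingers": 0.093},
    {"dx": 0, "dy": 0, "dz": -0.04, "wx": 0, "wy": 0, "wz": 0, "fingers": 0.093},
    {"dx": 0, "dy": 0, "dz": -0.05, "wx": 0, "wy": 0, "wz": 0, "fingers": 0.093},
  ],
)

```text
t: 14.15
eef_pos: [0.4738, 0.0607, 0.1839]
tool_rot: [-3.133, -0.214, 0.014]
ft_force: [0.8, 0.0, 0.9]
width: 0.999
```

Emit:
play_rows(
  series=[
    {"dx": 0.0, "dy": 0, "dz": -0.05, "wx": 0, "wy": 0, "wz": 0, "fingers": 0.093},
    {"dx": 0, "dy": 0, "dz": -0.03, "wx": 0, "wy": 0, "wz": 0, "fingers": 0.093},
    {"dx": 0, "dy": 0, "dz": 0, "wx": 0, "wy": 0, "wz": 0, "fingers": 0.093},
    {"dx": 0, "dy": 0, "dz": 0, "wx": 0, "wy": 0, "wz": 0, "fingers": 0.093},
    {"dx": 0, "dy": 0, "dz": 0, "wx": 0, "wy": 0, "wz": 0, "fingers": 0.093},
  ],
)

```text
t: 14.78
eef_pos: [0.4754, 0.0606, 0.2685]
tool_rot: [-3.133, -0.214, 0.007]
ft_force: [-0.1, 0.5, -0.0]
width: 0.998
```

```bash
python3 -c "
from go import *
rep()
a=snap('scene','scene6.png')['image'][150:290,220:400,::-1]; a=cv2.convertScaleAbs(a,alpha=1.8); 
cv2.imwrite('pics/s6z.png',cv2.resize(a,None,fx=4.2,fy=4.2,interpolation=2))"
```

```text
t 14.78 stand xyz mm [ 52.9   0.7 268.5] F stand [ 0.52 -0.02 -0.02] w 92.9 rot [-0.002  0.004 -0.003]
```

View pics/s6z.png

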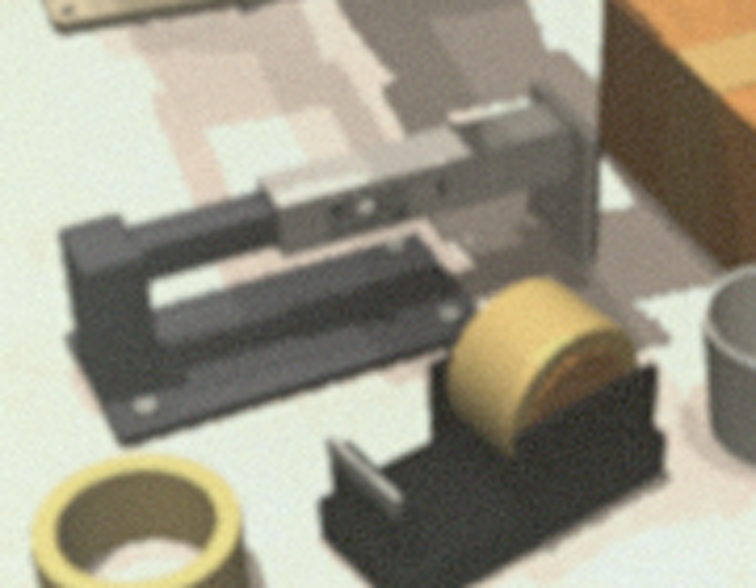

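The picture shows the button out in the index plate at (366,205), the empty first hole at (443,187), and the bystanders in place. Handing in.

```bash
python3 -c "
from go import *
print(env.hand_in())"
```

```text
the job is handed in; nothing more can be done
None
```

The carton stop is set one hole further out, and the job is handed in. I squeezed the button flush (finger opening 31.9 mm), pulled the sleeve off it and slid it out until the pull jumped to about 14 N. I took that jump as the catch, stopped, eased off, opened the fingers and lifted clear.

- **Distance and time:** the sleeve moved out roughly 52 mm, judged from the tool position. The whole job took about 15 s.
- **Sliding off the button:** the sleeve stalled after about 4 mm, so I had to raise the pull. The highest reading was about 17 N at the wrist just before it came free. I only got readings at the end of each move, so a short higher peak would not have shown up.
- **Last picture:** the button stands out in the index plate, the old first hole is empty, and the gripper is clear of everything. I did not measure how far the button sticks out; I judged it from its highlight and the force jump.
- **Bystanders:** the carton, tape dispenser, tub and tape roll look where they were. I checked that by eye and did not measure their positions.

No check failed or disagreed.

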